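Clear and cover the panela box

TASK

Close up the open wooden panela box. First take the wooden turner that lies across it and drop it into the plastic bowl. Then lift the box's lid out of the dowel rack, lay it flat on the bare concrete with its ridge handle up and let go of it, and finally pick it up by the ridge handle and set it on the box, square and flush with the box's edges all round, leaving the other things on the worktop where they are.

Things in the scene. Friction and masses are not known exactly. Their poses are not given: they have to be found in the camera images.
- box_rim (a point): Centre of the open top of the fixed wooden box, at rim height, 70 mm above the worktop. The box is 180 mm long (its y), 90 mm wide (its x), 70 mm high outside, z up, walls 9 mm; two brown panela cakes in it reach 37 mm above the worktop. It does not move when touched.
- turner: Flat wooden turner, 151 mm long along its x, 12 mm thick, about 60 g: a handle 24 mm wide from x = -75 to +25 mm and a blade 48 mm wide from x = +23 to +75 mm. Origin in the middle of its length on its underside, z up. It lies across the box, its length roughly along the box's short side, its underside at rim height; its handle can be pinched at the origin over the open box.
- lid: Flat wooden lid, 180 x 90 x 14 mm, 0.2 kg, a ridge handle on one face. It starts standing loosely on a long edge in the rack, top edge 102 mm above the worktop. y runs along the 180 mm, z along the 90 mm (up at the start), x across the thickness towards the ridge face (at the start level, roughly away from the robot; up when it lies handle up). Origin: middle of the edge it stands on.
- lid_edge (a point): Middle of the lid's upper long edge as it stands in the rack (lid frame: z = 90 mm, middle of the 14 mm thickness). The 14 mm edge can be pinched here from above, the fingers closing along the lid's x; 36 mm of plain board lie between this edge and the ridge.
- lid_under (a point): Centre of the lid's plain underside (lid frame: x = -7 mm, z = 45 mm), with the lid's axes. It lies on the centre of the box's open top when the lid is on.
- lid_handle (a point): Middle of the top of the ridge handle, a solid bar 80 mm long (along lid y), 18 mm wide (along lid z) and 30 mm high, in the centre of the lid's face; 44 mm above the underside.
- rack: Fixed wooden rack in which the lid stands: base 80 x 190 x 12 mm and two pairs of dowels 12 mm thick, up to 46 mm above the worktop, at y = +-68 mm. The slot between the dowels is 19 mm wide, along its y. Origin under the base's centre; z up. The lid must be lifted about 40 mm to clear the dowels.
- bowl: Empty loose orange plastic bowl, 190 mm across the rim, 70 mm high, 0.3 kg, origin under its centre, z up.
- bowl_mouth (a point): Centre of the bowl's mouth, at rim height (70 mm).
- squeezer: Aluminium lime squeezer, about 200 mm long, 35 mm high; a bystander, to be left alone. Origin under its middle.
- tongs: Stainless tongs, 210 mm long, 20 mm high; a bystander, to be left alone. Origin under their middle.
- pin: Short wooden rolling pin, 200 mm long, 40 mm thick; a bystander, to be left alone. Origin under its middle.
- mug: Clay mug, 85 mm high; a bystander, to be left alone. Origin under its centre.
- jar: Glass jar with a steel cap, 110 mm high, 66 mm across; a bystander, to be left alone. Origin under its centre.
- saucer: Small clay plate, 130 mm across, 18 mm high; a bystander, to be left alone. Origin under its centre. (Always bare at the start, for laying the lid down: the concrete straight ahead of the robot from x = 0.36 to 0.54 m, 100 mm to either side.)
There are look-alikes about, which are no part of the job. Of the things that look like the turner, the middle-sized one is meant.

How it is judged:
By the outcome, as a careful person would: the job done as asked, in the order asked, and still so for the second after the job is handed in, with the robot touching nothing.
It also fails if it takes over 72 s, if anything falls off the work surface, if the arm or the gripper's body presses on something with over 40 N, if the wrist force passes 120 N, or if a joint passes its speed limit or range.

ROBOT

A 6-joint arm with a two-finger parallel gripper is mounted at the origin on the work surface. World frame = base frame: x ahead of the robot, y to its left, z up, the work surface at z = 0. Lengths are in m, angles in rad, forces in N, time in s.
With the tool pointing down it reaches from about 0.35 to 0.95 m from the base axis. Payload 17.4 kg.
Tool frame: the origin (TCP) lies on the centre line of the jaws, within the pads' length; the fingertips stand 14 mm ahead of it and the grasp point (between the pads) lies 5 mm behind it; z points along the fingers, y is the line along which they close (so a half turn about z gives the same grasp; the last joint's range is limited). The gripper opens to 93 mm and grips with 3 to 60 N. Pads are 15 mm wide; open, the fingers measure 128 mm over their backs; the gripper's body (75 mm by 188 mm) begins 65 mm behind the grasp point.
Start: joints at [-1.246, 0.116, 1.442, -0, 1.584, -0.038], TCP at [0.24, -0.631, 0.233] pointing down, gripper open.
Joint ranges: [-2.83, 2.83], [-0.83, 2.19], [0.07, 2.5], [-1.14, 4.28], [0.01, 3], [-2.97, 2.97]. Speed limits (rad/s): [1.89, 1.89, 2.22, 3.14, 3.14, 3.14].

INTERFACE

Orientations are given as a rotation vector (axis times angle).
In Python, from cell import robot gives the robot as it stands.
- The arm moves only by the tool send_rows, never from a script. Its argument "targets" is a list of rows, each a list of 7 numbers: the shift along the world's x, y, z in cm, then the turn, a rotation vector about the world's x, y, z in degrees, then the closure, from 0 (fully open) to 1 (shut). A call has exactly 10 rows; each row is the pose to reach, as a shift and turn from the pose commanded when the call began; what a row does not reach only later rows make up. A row lasts 1/12 s, in which the tool goes at most 41.7 mm and 7.16 degrees, less where a joint would pass 70% of its speed; a pose out of reach is approached as far as the arm can. A call with a gripper value outside its range is refused whole. The fingers move at their own pace and stop on an object; "force" is the grip in N (left out, the last holds). Time passes only in rows, so rows that repeat a pose let the fingers close, or fill a call up. It gives the time, the measured TCP pose, the force, the opening and the grip force at its end, in the units of the state.
- robot.get_obs(): the state, without advancing time (a new reading comes with each control period).
- robot.snapshot(name): name is "scene" or "top" or "wrist"; returns the picture (420x560x3 uint8, red, green, blue); there is no depth.
- robot.camera_model(name): a dict with "camera_matrix" (3x3 intrinsics, pixels), "cam_to_world" (4x4, takes a point from camera to world coordinates); the wrist camera has in their place "tool_from_camera" (4x4, takes a point from camera to tool coordinates, whose origin is the TCP and whose axes are the flange's). Camera axes: x right, y down, z forward; pixel columns grow to the right and rows downward; lengths in m; the calibration is good to about 2 mm. The wrist camera is an equidistant fisheye: a pixel r from the principal point sees the ray r / f radians off the axis. A picture is of the moment at which its call begins: read the wrist's pose just before it. camera_model takes no time and is no camera call.
- robot.sign_off(): hands the job in; it is judged then, once.
The state is a dict: "t": time; "joints": joint angles; "joint_vel": joint speeds; "joint_efforts": joint torques, N m; "tool_pos": TCP position; "tcp_rot": TCP orientation; "contact_force": force on the tool from outside, world axes, zero at the start; "torque": the same for the moment, N m; "finger_gap": finger opening in m; "grasp_force": force on a finger pad.
Only numpy, scipy, OpenCV 4.12 (cv2) and the standard library are available. Lean on these libraries where they do the work, as an engineer would, in place of code of your own. Each camera call takes 0.05 s, during which the arm holds its last target. There are 200 camera calls.

## Working session

There is one attempt and no reset: what is moved stays moved. The work goes in short steps, Python scripts to look and compute and a tool call to move; the robot and the scene stay as the last step left them, time stands still between calls to the robot, and variables do not carry over. Pictures are saved under pics/ and viewed, at most 13 in all, crops included, and the job is handed in when it is done.

Besides the shell and the picture viewer there is one more tool, called by a JSON object that holds its "fn" and its "kwargs". send_rows: Moves the arm, as the interface text tells. Its arguments: {"type":"object","properties":{"targets":{"type":"array"},"force":{"type":"number"}},"required":["targets"]}

```bash
mkdir -p pics; ls; python3 - <<'E'
from cell import robot
import cv2,numpy as np
for n in("scene","top"):
    cv2.imwrite(f"pics/{n}0.png",robot.snapshot(n)[:,:,::-1]); m=robot.camera_model(n);print(n,np.round(m["camera_matrix"],1).tolist(),np.round(m["cam_to_world"],3).tolist())
o=robot.get_obs();print({k:np.round(v,4).tolist() for k,v in o.items()})
m=robot.camera_model("wrist");print({k:np.round(v,4).tolist() for k,v in m.items() if not isinstance(v,str)})
E
```

```text
pics
scene [[396.8, 0.0, 276.4], [0.0, 396.8, 213.8], [0.0, 0.0, 1.0]] [[-0.0, 0.704, -0.71, 1.352], [1.0, 0.006, 0.006, 0.093], [0.008, -0.71, -0.704, 0.916], [0.0, 0.0, 0.0, 1.0]]
top [[407.4, 0.0, 278.4], [0.0, 407.4, 212.8], [0.0, 0.0, 1.0]] [[0.007, -0.99, 0.142, 0.381], [-1.0, -0.004, 0.02, 0.071], [-0.019, -0.142, -0.99, 1.244], [0.0, 0.0, 0.0, 1.0]]
{'t': 0.1, 'joints': [-1.2458, 0.1165, 1.4421, 0.0, 1.584, -0.0378], 'joint_vel': [0.0007, -0.002, -0.0034, -0.0005, 0.0001, 0.0017], 'joint_efforts': [0.0039, -72.2893, -62.3864, 0.0782, 0.0228, -0.0001], 'tool_pos': [0.2395, -0.6309, 0.232], 'tcp_rot': [-3.0891, -0.5665, 0.0002], 'contact_force': [-0.1689, 0.8282, 0.3906], 'torque': [-0.0096, 0.0528, -0.0161], 'grasp_force': 0.0, 'finger_gap': 0.0928}
{'camera_matrix': [[325.1923, 0.0, 277.4845], [0.0, 325.1923, 212.0133], [0.0, 0.0, 1.0]], 'tool_from_camera': [[0.0, -0.9653, -0.2613, 0.0719], [1.0, 0.0, 0.0, 0.0007], [-0.0, -0.2613, 0.9653, -0.1526], [0.0, 0.0, 0.0, 1.0]]}
```

View pics/top0.png

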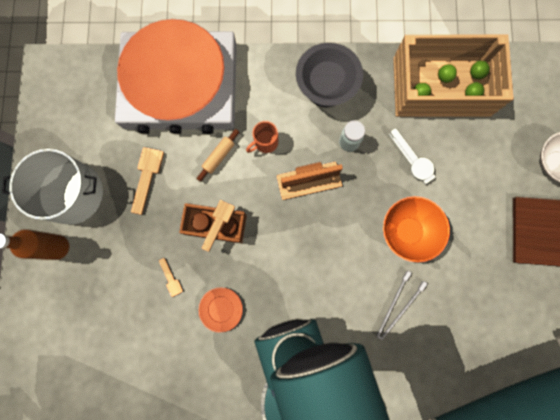

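View pics/scene0.png

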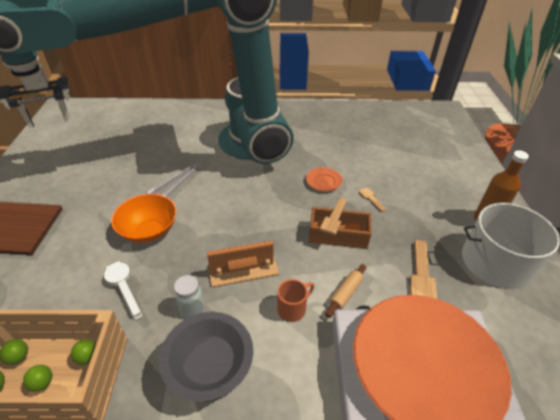

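Candidates for the turner in the top view: (147,180), the large one left of the box; (217,225), the one across the box; and (171,277), the small one. The one across the box is middle-sized and matches the "lies across the box" description. I'll confirm it in one crop.

```bash
python3 - <<'E'
import cv2
a=cv2.imread("pics/top0.png");c=cv2.resize(a[140:305,120:350],None,fx=3.4,fy=3.4,interpolation=cv2.INTER_CUBIC);cv2.imwrite("pics/crop1.png",c);print(c.shape)
E
```

```text
(561, 782, 3)
```

View pics/crop1.png

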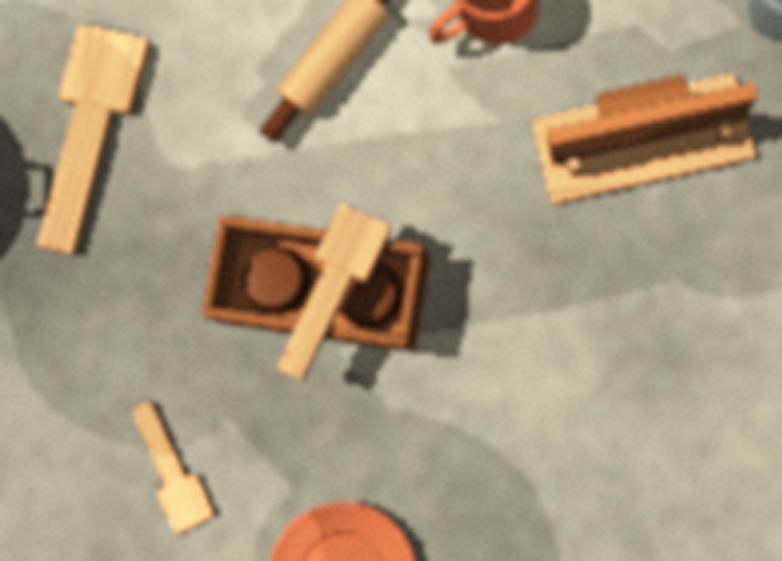

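The crop confirms it: the middle-sized turner lies across the box, with its blade end at crop (365,214) and handle end at (292,373). The box corners are near (222,216), (427,245), (413,347) and (205,315). The lid's top edge runs from (552,141) to (756,96), with the ridge towards the far side.

```bash
cat > h.py <<'E'
import numpy as np, cv2
from cell import robot
from scipy.spatial.transform import Rotation as R
def ray(name,p,z):
    m=robot.camera_model(name);K=np.array(m["camera_matrix"]);T=np.array(m["cam_to_world"])
    d=T[:3,:3]@np.linalg.inv(K)@[p[0],p[1],1];o=T[:3,3]
    return o+d*(z-o[2])/d[2]
def wrist_T(o):
    T=np.eye(4);T[:3,:3]=R.from_rotvec(o["tcp_rot"]).as_matrix();T[:3,3]=o["tool_pos"]
    return T@np.array(robot.camera_model("wrist")["tool_from_camera"])
def wray(o,p,z):
    K=np.array(robot.camera_model("wrist")["camera_matrix"]);T=wrist_T(o)
    v=(np.array(p,float)-K[:2,2])/K[0,0];r=np.hypot(*v)
    d=T[:3,:3]@np.r_[v/max(r,1e-9)*np.sin(r),np.cos(r)];c=T[:3,3]
    return c+d*(z-c[2])/d[2]
def wproj(o,X):
    K=np.array(robot.camera_model("wrist")["camera_matrix"]);T=np.linalg.inv(wrist_T(o))
    c=T[:3,:3]@X+T[:3,3];th=np.arctan2(np.hypot(*c[:2]),c[2]);return K[:2,2]+K[0,0]*th*c[:2]/np.hypot(*c[:2])
E
python3 - <<'E'
from h import *
f=lambda c,z:ray("top",(c[0]/3.4+120-.35,c[1]/3.4+140-.35),z)
b=np.array([f(c,.07) for c in[(222,216),(427,245),(413,347),(205,315)]]);print("box",b.round(3).tolist(),b.mean(0).round(3))
be,he=f((365,214),.082),f((292,373),.082)
print("turner",be.round(3),he.round(3),((be+he)/2).round(3),np.linalg.norm(be-he).round(3),np.degrees(np.arctan2(*(be-he)[1::-1])).round(1))
l=np.array([f(c,.102) for c in[(550,130),(755,86),(757,104),(555,152)]]);print("lid",l.round(3).tolist(),l.mean(0).round(3),np.linalg.norm(l[0]-l[1]).round(3), np.degrees(np.arctan2(*(l[0]-l[1])[1::-1])).round(1))
rk=np.array([f(c,.012) for c in[(535,122),(735,75),(755,155),(553,202)]]);print("rack",rk.round(3).tolist(),rk.mean(0).round(3))
print("bowl",ray("top",(417,229),.07).round(3))
E
```

```text
box [[0.577, 0.37, 0.07], [0.553, 0.192, 0.07], [0.465, 0.202, 0.07], [0.491, 0.381, 0.07]] [0.522 0.286 0.07 ]
turner [0.577 0.244 0.082] [0.442 0.302 0.082] [0.51  0.273 0.082] 0.147 -23.2
lid [[0.646, 0.087, 0.102], [0.685, -0.086, 0.102], [0.669, -0.088, 0.102], [0.627, 0.082, 0.102]] [ 0.657 -0.001  0.102] 0.177 102.5
rack [[0.675, 0.102, 0.012], [0.719, -0.081, 0.012], [0.645, -0.098, 0.012], [0.601, 0.085, 0.012]] [0.66  0.002 0.012]
bowl [ 0.504 -0.304  0.07 ]
```

{"fn": "send_rows", "kwargs": {"targets": [[1.1, 3.6, 0.2, 0, 0, 5.4, 0], [2.2, 7.2, 0.4, 0, 0, 10.8, 0], [3.3, 10.8, 0.6, 0, 0, 16.2, 0], [4.4, 14.4, 0.8, 0, 0, 21.6, 0], [5.5, 18, 1, 0, 0, 27, 0], [6.6, 21.6, 1.2, 0, 0, 32.4, 0], [7.7, 25.2, 1.4, 0, 0, 37.8, 0], [8.8, 28.8, 1.6, 0, 0, 43.2, 0], [9.9, 32.4, 1.8, 0, 0, 48.6, 0], [11, 36, 2, 0, 0, 54, 0]], "force": 30}}

```text
t: 0.93
tool_pos: [0.3495, -0.2693, 0.2525]
tcp_rot: [2.492, 1.913, -0.0]
contact_force: [1.1, -0.1, -0.2]
finger_gap: 0.0933
grasp_force: 0.0
```

{"fn": "send_rows", "kwargs": {"targets": [[1.1, 3.6, 0.2, 0, 0, 5.4, 0], [2.2, 7.2, 0.4, 0, 0, 10.8, 0], [3.3, 10.8, 0.6, 0, 0, 16.2, 0], [4.4, 14.4, 0.8, 0, 0, 21.6, 0], [5.5, 18, 1, 0, 0, 27, 0], [6.6, 21.6, 1.2, 0, 0, 32.4, 0], [7.7, 25.2, 1.4, 0, 0, 37.8, 0], [8.8, 28.8, 1.6, 0, 0, 43.2, 0], [9.9, 32.4, 1.8, 0, 0, 48.6, 0], [11, 36, 2, 0, 0, 54, 0]]}}

```text
t: 1.77
tool_pos: [0.4595, 0.091, 0.2727]
tcp_rot: [1.351, 2.836, 0.0]
contact_force: [1.1, -1.3, 0.6]
finger_gap: 0.093
grasp_force: 0.0
```

{"fn": "send_rows", "kwargs": {"targets": [[1.1, 3.6, -1, 0, 0, 5.4, 0.2], [2.2, 7.2, -2, 0, 0, 10.8, 0.4], [3.3, 10.8, -3, 0, 0, 16.2, 0.4], [4.4, 14.4, -4, 0, 0, 21.6, 0.4], [5, 18, -5, 0, 0, 27, 0.4], [5.1, 18.4, -5.5, 0, 0, 28, 0.4], [5.1, 18.4, -5.5, 0, 0, 28, 0.4], [5.1, 18.4, -5.5, 0, 0, 28, 0.4], [5.1, 18.4, -5.5, 0, 0, 28, 0.4], [5.1, 18.4, -5.5, 0, 0, 28, 0.4]]}}

```text
t: 2.6
tool_pos: [0.5107, 0.2719, 0.2186]
tcp_rot: [0.635, 3.076, 0.001]
contact_force: [-0.3, -0.2, 0.2]
finger_gap: 0.0559
grasp_force: 0.0
```

```bash
python3 - <<'E'
from h import *
o=robot.get_obs();cv2.imwrite("pics/w1.png",robot.snapshot("wrist")[:,:,::-1])
import pickle;pickle.dump(o,open("o1.pkl","wb"))
M=R.from_rotvec(o["tcp_rot"]).as_matrix();print(o["t"],o["tool_pos"],M.round(3).tolist(),np.degrees(np.arctan2(M[1,0],M[0,0])),np.round(o["joints"],3))
for X in [(.577,.244,.082),(.442,.302,.082),(.577,.37,.07),(.553,.192,.07),(.465,.202,.07),(.491,.381,.07)]:print(wproj(o,np.array(X)).round(0))
E
```

```text
2.6 [0.51072023 0.2718596  0.21859268] [[-0.918, 0.396, 0.001], [0.396, 0.918, 0.0], [-0.001, 0.001, -1.0]] 156.6584953948843 [ 0.445 -0.091  1.673 -0.     1.558 -0.718]
[279. 276.]
[279. 123.]
[393. 224.]
[223. 269.]
[193. 188.]
[376. 140.]
```

View pics/w1.png

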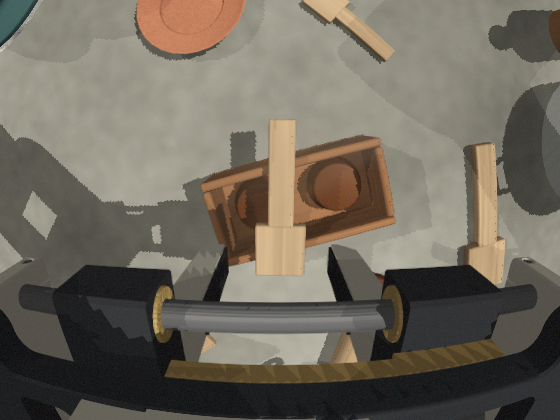

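The wrist view agrees: turner ends at (280,275) and (284,119), box rim corners at about (379,138), (394,222), (230,265) and (203,185).

```bash
python3 - <<'E'
from h import *
import pickle;o=pickle.load(open("o1.pkl","rb"))
a,b=wray(o,(280,275),.082),wray(o,(283.5,120),.082);print(a,b,(a+b)/2,np.linalg.norm(a-b),np.degrees(np.arctan2(*(b-a)[1::-1])))
B=np.array([wray(o,p,.07) for p in[(394,222),(230,265),(203,185),(379,138)]]);print(B.round(4),B.mean(0))
E
```

```text
[0.57630694 0.24552488 0.082     ] [0.44144023 0.30676863 0.082     ] [0.50887359 0.27614676 0.082     ] 0.14812098858391834 155.5769277988934
[[0.5756 0.3717 0.07  ]
 [0.5515 0.2007 0.07  ]
 [0.4663 0.2127 0.07  ]
 [0.4906 0.3848 0.07  ]] [0.52101245 0.29245558 0.07      ]
```

{"fn": "send_rows", "kwargs": {"targets": [[-0.1, 0.3, -3.5, 0, 0, -1, 0.4], [-0.1, 0.3, -7, 0, 0, -1, 0.4], [-0.1, 0.3, -10.5, 0, 0, -1, 0.4], [-0.1, 0.3, -13, 0, 0, -1, 0.4], [-0.1, 0.3, -14.6, 0, 0, -1, 0.4], [-0.1, 0.3, -14.6, 0, 0, -1, 0.4], [-0.1, 0.3, -14.6, 0, 0, -1, 1], [-0.1, 0.3, -14.6, 0, 0, -1, 1], [-0.1, 0.3, -14.6, 0, 0, -1, 1], [-0.1, 0.3, -14.6, 0, 0, -1, 1]], "force": 30}}

```text
t: 3.48
tool_pos: [0.5102, 0.2761, 0.0732]
tcp_rot: [0.659, 3.07, 0.002]
contact_force: [0.2, -0.7, 0.4]
finger_gap: 0.0337
grasp_force: 0.0
```

{"fn": "send_rows", "kwargs": {"targets": [[0, 0, 0, 0, 0, 0, 1], [0, 0, 0, 0, 0, 0, 1], [0, 0, 0.5, 0, 0, 0, 1], [0, 0, 2, 0, 0, 0, 1], [0, 0, 4, 0, 0, 0, 1], [0, 0, 7, 0, 0, 0, 1], [0, 0, 10, 0, 0, 0, 1], [0, -3, 12, 0, 0, -5, 1], [0, -6.5, 13, 0, 0, -10, 1], [0, -10, 13, 0, 0, -15, 1]]}}

```text
t: 4.32
tool_pos: [0.5099, 0.1754, 0.2049]
tcp_rot: [1.057, 2.955, 0.003]
contact_force: [1.0, -0.3, -0.9]
finger_gap: 0.0238
grasp_force: 30.0
```

{"fn": "send_rows", "kwargs": {"targets": [[0, -4, 0, 0, 0, -3, 1], [0, -8, 0, 0, 0, -6, 1], [0, -12, 0, 0, 0, -10, 1], [0, -16, 0, 0, 0, -13, 1], [0, -20, 0, 0, 0, -16, 1], [0, -24, 0, 0, 0, -20, 1], [0, -28, 0, 0, 0, -23, 1], [0, -32, 0, 0, 0, -26, 1], [0, -36, 0, 0, 0, -30, 1], [0, -40, 0, 0, 0, -33, 1]]}}

```text
t: 5.15
tool_pos: [0.509, -0.2261, 0.2022]
tcp_rot: [1.856, 2.534, 0.0]
contact_force: [0.1, 0.4, -1.1]
finger_gap: 0.024
grasp_force: 30.0
```

{"fn": "send_rows", "kwargs": {"targets": [[0, -4, 0, 0, 0, 0, 1], [-0.5, -7.5, -1, 0, 0, 0, 1], [-0.5, -8, -4, 0, 0, 0, 1], [-0.5, -8, -7, 0, 0, 0, 1], [-0.5, -8, -10, 0, 0, 0, 1], [-0.5, -8, -12, 0, 0, 0, 1], [-0.5, -8, -13, 0, 0, 0, 1], [-0.5, -8, -13, 0, 0, 0, 1], [-0.5, -8, -13, 0, 0, 0, 0.5], [-0.5, -8, -13, 0, 0, 0, 0.5]]}}

```text
t: 5.98
tool_pos: [0.5053, -0.3045, 0.0736]
tcp_rot: [1.85, 2.536, 0.0]
contact_force: [0.5, 0.4, -0.1]
finger_gap: 0.0328
grasp_force: 0.0
```

{"fn": "send_rows", "kwargs": {"targets": [[0, 0, 0, 0, 0, 0, 0.5], [0, 0, 0, 0, 0, 0, 0.5], [0, 0, 0, 0, 0, 0, 0.5], [0, 0, 2, 0, 0, 0, 0.5], [0, 0, 5, 0, 0, 0, 0.5], [0, 0, 8, 0, 0, 0, 0.5], [0, 0, 11, 0, 0, 0, 0.5], [0, 0, 14, 0, 0, 0, 0.5], [0, 3, 15, 0, 0, 0, 0.5], [0, 6, 15, 0, 0, 0, 0.5]]}}

```text
t: 6.82
tool_pos: [0.5051, -0.2446, 0.2255]
tcp_rot: [1.851, 2.532, 0.001]
contact_force: [0.5, -0.7, -0.9]
finger_gap: 0.0464
grasp_force: 0.0
```

```bash
python3 - <<'E'
from h import *
o=robot.get_obs();print(o["t"],o["tool_pos"])
import numpy as np
a=robot.snapshot("top")[:,:,::-1];b=robot.snapshot("scene")[:,:,::-1]
up=lambda x,s:cv2.resize(x,None,fx=s,fy=s,interpolation=cv2.INTER_CUBIC)
A=up(a[130:280,270:470],2);B=up(b[150:300,80:280],2)
cv2.imwrite("pics/c2.png",np.hstack([A,B]))
E
```

```text
6.8167 [ 0.5051065  -0.24456699  0.22546362]
```

View pics/c2.png

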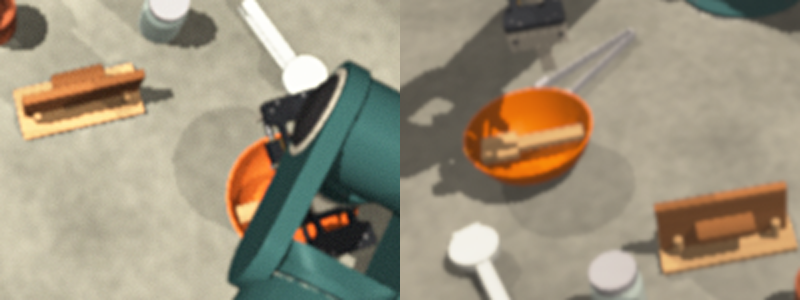

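The turner lies in the bowl: it shows at (530,140) in the scene half of the picture. Next is the lid.

{"fn": "send_rows", "kwargs": {"targets": [[2, 3.2, 0, 0, 0, -1, 0.5], [4, 6.4, 0, 0, 0, -2, 0.5], [6, 9.6, 0, 0, 0, -3, 0.5], [8, 12.8, 0, 0, 0, -4, 0.5], [10, 16, 0, 0, 0, -5, 0.5], [12, 19.2, 0, 0, 0, -5, 0.5], [14, 22.4, 0, 0, 0, -5, 0.5], [15.2, 24.4, 0, 0, 0, -5, 0.5], [15.2, 24.4, 0, 0, 0, -5, 0.5], [15.2, 24.4, 0, 0, 0, -5, 0.5]]}}

```text
t: 7.75
tool_pos: [0.6569, 0.0006, 0.2211]
tcp_rot: [-1.958, -2.456, 0.001]
contact_force: [0.7, -1.0, -0.2]
finger_gap: 0.0466
grasp_force: 0.0
```

```bash
python3 - <<'E'
from h import *
import pickle
o=robot.get_obs();w=robot.snapshot("wrist")[:,:,::-1];pickle.dump(o,open("o2.pkl","wb"))
cv2.imwrite("pics/w2.png",w)
M=R.from_rotvec(o["tcp_rot"]).as_matrix();print(o["t"],o["tool_pos"],np.degrees(np.arctan2(M[1,0],M[0,0])),np.round(o["joints"],3))
for X in [(.637,.085,.102),(.677,-.087,.102)]:print(wproj(o,np.array(X)).round(0))
E
```

```text
7.75 [6.56892725e-01 5.56353605e-04 2.21126398e-01] 102.88693716178962 [-0.038  0.081  1.498 -0.     1.564 -0.263]
[277. 108.]
[278. 300.]
```

View pics/w2.png

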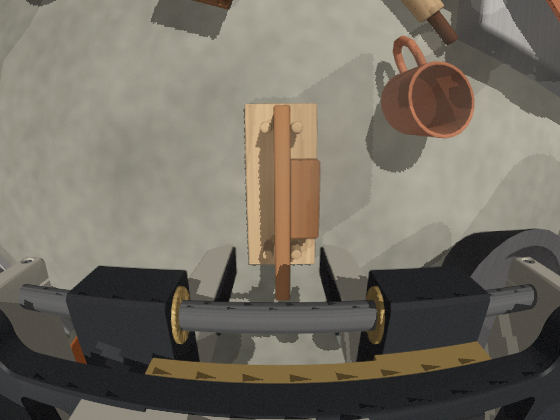

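The lid's top edge runs from (282,105) down to (283,300), nearly parallel to the tool axis and a few mm to the right of centre.

```bash
python3 - <<'E'
from h import *
import pickle;o=pickle.load(open("o2.pkl","rb"))
a,b=wray(o,(282,105),.102),wray(o,(283,300),.102);print(a,b,(a+b)/2,np.linalg.norm(a-b),np.degrees(np.arctan2(*(a-b)[1::-1])))
M=R.from_rotvec(o["tcp_rot"]).as_matrix();print(M.round(3), (M.T@((a+b)/2-o["tool_pos"])).round(4))
E
```

```text
[0.64016554 0.08826422 0.102     ] [ 0.68156847 -0.08559708  0.102     ] [0.66086701 0.00133357 0.102     ] 0.17872312178856603 103.39480228762383
[[-0.223  0.975 -0.001]
 [ 0.975  0.223 -0.   ]
 [-0.    -0.001 -1.   ]] [-1.000e-04  4.200e-03  1.191e-01]
```

{"fn": "send_rows", "kwargs": {"targets": [[0.4, 0.1, -3, 0, 0, 0.5, 0.5], [0.4, 0.1, -6, 0, 0, 0.5, 0.5], [0.4, 0.1, -9, 0, 0, 0.5, 0.5], [0.4, 0.1, -11.5, 0, 0, 0.5, 0.5], [0.4, 0.1, -12.9, 0, 0, 0.5, 0.5], [0.4, 0.1, -12.9, 0, 0, 0.5, 0.5], [0.4, 0.1, -12.9, 0, 0, 0.5, 1], [0.4, 0.1, -12.9, 0, 0, 0.5, 1], [0.4, 0.1, -12.9, 0, 0, 0.5, 1], [0.4, 0.1, -12.9, 0, 0, 0.5, 1]], "force": 55}}

```text
t: 8.63
tool_pos: [0.6612, 0.0008, 0.0944]
tcp_rot: [1.949, 2.462, 0.002]
contact_force: [-0.3, -0.1, -0.2]
finger_gap: 0.0246
grasp_force: 0.0
```

{"fn": "send_rows", "kwargs": {"targets": [[0, 0, 0, 0, 0, 0, 1], [0, 0, 0, 0, 0, 0, 1], [0, 0, 0, 0, 0, 0, 1], [0, 0, 1, 0, 0, 0, 1], [0, 0, 2.5, 0, 0, 0, 1], [0, 0, 4.5, 0, 0, 0, 1], [0, 0, 7, 0, 0, 0, 1], [0, 0, 9.5, 0, 0, 0, 1], [0, 0, 12, 0, 0, 0, 1], [0, 0, 12, 0, 0, 0, 1]]}}

```text
t: 9.47
tool_pos: [0.6619, 0.0009, 0.2198]
tcp_rot: [1.946, 2.459, 0.007]
contact_force: [0.7, 1.1, -1.0]
finger_gap: 0.0138
grasp_force: 55.0
```

{"fn": "send_rows", "kwargs": {"targets": [[-2.2, 0, 0, 0, 0, -2, 1], [-4.4, 0, 0, 0, 0, -4, 1], [-6.6, 0, 0, 0, 0, -6, 1], [-8.8, 0, 0, 0, 0, -8, 1], [-11, 0, 0, 0, 0, -10, 1], [-13.2, 0, 0, 0, 0, -12, 1], [-15.4, 0, 0, 0, 0, -13.4, 1], [-17.5, 0, 0, 0, 0, -13.4, 1], [-18.2, 0, 0, 0, 0, -13.4, 1], [-18.2, 0, 0, 0, 0, -13.4, 1]]}}

```text
t: 10.3
tool_pos: [0.4777, 0.0009, 0.2131]
tcp_rot: [2.223, 2.219, 0.001]
contact_force: [-0.4, -0.5, -1.4]
finger_gap: 0.0136
grasp_force: 55.0
```

{"fn": "send_rows", "kwargs": {"targets": [[0, 0, 0, 0, -5, 0, 1], [0, 0, 0, 0, -10, 0, 1], [0, 0, 0, 0, -15, 0, 1], [0, 0, 0, 0, -20, 0, 1], [0, 0, 0, 0, -26, 0, 1], [0, 0, 0, 0, -32, 0, 1], [0, 0, 0, 0, -38, 0, 1], [0, 0, 0, 0, -44, 0, 1], [0, 0, 0, 0, -49, 0, 1], [0, 0, 0, 0, -53, 0, 1]]}}

```text
t: 11.13
tool_pos: [0.5132, 0.0009, 0.2084]
tcp_rot: [1.677, 1.673, 0.823]
contact_force: [0.3, 0.6, -2.1]
finger_gap: 0.0137
grasp_force: 55.0
```

```bash
python3 - <<'E'
from h import *
o=robot.get_obs();print(R.from_rotvec(o["tcp_rot"]).as_matrix().round(3),o["tool_pos"],np.round(o["joints"],3),o["finger_gap"])
E
```

```text
[[ 0.002  0.611  0.791]
 [ 1.    -0.002 -0.   ]
 [ 0.001  0.791 -0.611]] [0.51324541 0.00091858 0.20835219] [-0.086 -0.827  2.37   0.106  0.69  -0.133] 0.013660179335164179
```

{"fn": "send_rows", "kwargs": {"targets": [[0, 0, -2, 0, 0, 0, 1], [0, 0, -4, 0, 0, 0, 1], [0, 0, -6, 0, 0, 0, 1], [0, 0, -8, 0, 0, 0, 1], [0, 0, -10, 0, 0, 0, 1], [0, 0, -11.5, 0, 0, 0, 1], [0, 0, -12.5, 0, 0, 0, 1], [0, 0, -13, 0, 0, 0, 1], [0, 0, -13, 0, 0, 0, 1], [0, 0, -13, 0, 0, 0, 1]]}}

```text
t: 11.97
tool_pos: [0.5223, 0.0011, 0.0834]
tcp_rot: [1.684, 1.681, 0.816]
contact_force: [-0.7, 0.8, -3.0]
finger_gap: 0.0136
grasp_force: 55.0
```

```bash
python3 - <<'E'
from h import *
o=robot.get_obs();print(R.from_rotvec(o["tcp_rot"]).as_matrix().round(3),o["tool_pos"],np.round(o["joints"],3),o["finger_gap"])
a=robot.snapshot("top")[:,:,::-1];b=robot.snapshot("scene")[:,:,::-1]
up=lambda x,s:cv2.resize(x,None,fx=s,fy=s,interpolation=cv2.INTER_CUBIC)
cv2.imwrite("pics/c3.png",np.hstack([up(a[130:330,210:410],2),up(b[110:310,150:350],2)]))
E
```

```text
[[ 0.001  0.62   0.785]
 [ 1.    -0.002 -0.   ]
 [ 0.002  0.785 -0.62 ]] [0.52232778 0.00112476 0.08335828] [-0.082 -0.666  2.495  0.161  0.417 -0.196] 0.013582589712989103
```

View pics/c3.png

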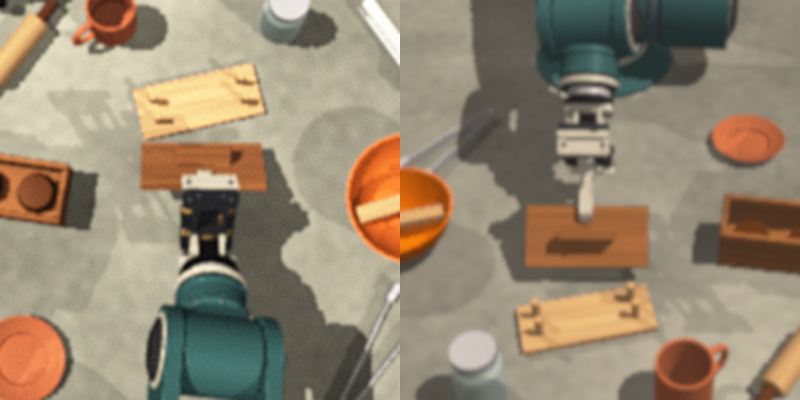

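{"fn": "send_rows", "kwargs": {"targets": [[0.2, -1, -0.4, 0, 0, 0, 1], [0.4, -2, -0.8, 0, 0, 0, 1], [0.5, -3, -1.2, 0, 0, 0, 1], [0.5, -3, -1.6, 0, 0, 0, 1], [0.5, -3, -2, 0, 0, 0, 1], [0.5, -3, -2.3, 0, 0, 0, 1], [0.5, -3, -2.5, 0, 0, 0, 1], [0.5, -3, -2.7, 0, 0, 0, 1], [0.5, -3, -2.8, 0, 0, 0, 1], [0.5, -3, -2.8, 0, 0, 0, 1]]}}

```text
t: 12.9
tool_pos: [0.5302, -0.0289, 0.0562]
tcp_rot: [1.684, 1.682, 0.816]
contact_force: [0.4, -0.6, -2.1]
finger_gap: 0.0141
grasp_force: 55.0
```

```bash
python3 - <<'E'
from h import *
o=robot.get_obs();print(R.from_rotvec(o["tcp_rot"]).as_matrix().round(3),o["tool_pos"],np.round(o["joints"],3),o["contact_force"])
E
```

```text
[[ 0.001  0.621  0.784]
 [ 1.    -0.002  0.   ]
 [ 0.002  0.784 -0.621]] [ 0.53024438 -0.02888686  0.0562242 ] [-0.179 -0.578  2.496  0.411  0.358 -0.497] [ 0.37438591 -0.61035715 -2.12595375]
```

{"fn": "send_rows", "kwargs": {"targets": [[0, 0, -0.1, 0, 0, 0, 1], [0, 0, -0.2, 0, 0, 0, 1], [0, 0, -0.3, 0, 0, 0, 1], [0, 0, -0.3, 0, 0, 0, 1], [0, 0, -0.3, 0, 0, 0, 1], [0, 0, -0.3, 0, 0, 0, 1], [0, 0, -0.3, 0, 0, 0, 1], [0, 0, -0.3, 0, 0, 0, 1], [0, 0, -0.3, 0, 0, 0, 1], [0, 0, -0.3, 0, 0, 0, 1]], "force": 20}}

```text
t: 13.73
tool_pos: [0.5317, -0.0295, 0.0554]
tcp_rot: [1.683, 1.679, 0.817]
contact_force: [-0.5, 0.7, 4.9]
finger_gap: 0.0136
grasp_force: 20.0
```

{"fn": "send_rows", "kwargs": {"targets": [[0, 0, 0, 0, 0, 0, 0.85], [0, 0, 0, 0, 0, 0, 0.75], [0, 0, 0, 0, 0, 0, 0.65], [0, 0, 0, 0, 0, 0, 0.6], [0, 0, 0, 0, 0, 0, 0.55], [0, 0, 0, 0, 0, 0, 0.5], [0, 0, 0, 0, 0, 0, 0.45], [0, 0, 0, 0, 0, 0, 0.45], [0, 0, 0, 0, 0, 0, 0.45], [0, 0, 0, 0, 0, 0, 0.45]]}}

```text
t: 14.57
tool_pos: [0.5307, -0.0292, 0.0534]
tcp_rot: [1.685, 1.682, 0.815]
contact_force: [-0.1, 0.1, -1.7]
finger_gap: 0.0513
grasp_force: 0.5
```

{"fn": "send_rows", "kwargs": {"targets": [[-0.5, 0, 0.3, 0, 4, 0, 0.45], [-1, 0, 0.7, 0, 9, 0, 0.45], [-1.5, 0, 1.1, 0, 14, 0, 0.45], [-2, 0, 1.5, 0, 19, 0, 0.4], [-2.5, 0, 2, 0, 24, 0, 0.35], [-3, 0, 2.5, 0, 29, 0, 0.3], [-3.5, 0, 3.2, 0, 34, 0, 0.3], [-4, 0, 4, 0, 40, 0, 0.3], [-4, 0, 5.5, 0, 46, 0, 0.3], [-4, 0, 7, 0, 52, 0, 0.3]]}}

```text
t: 15.4
tool_pos: [0.4907, -0.0293, 0.1246]
tcp_rot: [-2.219, -2.214, 0.012]
contact_force: [-0.2, 0.8, 0.1]
finger_gap: 0.065
grasp_force: 0.0
```

```bash
python3 - <<'E'
from h import *
o=robot.get_obs();print(R.from_rotvec(o["tcp_rot"]).as_matrix().round(3),o["tool_pos"],np.round(o["joints"],3),o["contact_force"])
E
```

```text
[[ 0.002  1.    -0.011]
 [ 1.    -0.002 -0.   ]
 [-0.    -0.011 -1.   ]] [ 0.49068728 -0.02927104  0.12459904] [-1.110e-01 -2.360e-01  1.955e+00 -1.000e-03  1.434e+00 -1.080e-01] [-0.18685509  0.75846437  0.0901975 ]
```

{"fn": "send_rows", "kwargs": {"targets": [[0, 0, 2, 0, -0.6, 0, 0.3], [0, 0, 4.5, 0, -0.6, 0, 0.3], [0.5, 0, 7.5, 0, -0.6, 0, 0.3], [1.5, 0, 10, 0, -0.6, 0, 0.3], [3, 0, 11.5, 0, -0.6, 0, 0.3], [4.5, 0, 11.5, 0, -0.6, 0, 0.3], [5.5, 0, 11.5, 0, -0.6, 0, 0.3], [5.5, 0, 11.5, 0, -0.6, 0, 0.3], [5.5, 0, 11.5, 0, -0.6, 0, 0.3], [5.5, 0, 11.5, 0, -0.6, 0, 0.3]]}}

```text
t: 16.23
tool_pos: [0.545, -0.0292, 0.2376]
tcp_rot: [2.222, 2.218, 0.003]
contact_force: [-0.3, 0.6, 0.3]
finger_gap: 0.0649
grasp_force: 0.0
```

```bash
python3 - <<'E'
from h import *
import pickle
o=robot.get_obs();w=robot.snapshot("wrist")[:,:,::-1];pickle.dump(o,open("o3.pkl","wb"))
cv2.imwrite("pics/w3.png",w)
M=R.from_rotvec(o["tcp_rot"]).as_matrix();print(M.round(3),o["tool_pos"],np.degrees(np.arctan2(M[1,0],M[0,0])))
E
```

```text
[[ 0.002  1.     0.003]
 [ 1.    -0.002  0.   ]
 [ 0.     0.003 -1.   ]] [ 0.54501255 -0.02922403  0.23764837] 89.88785916573191
```

View pics/w3.png

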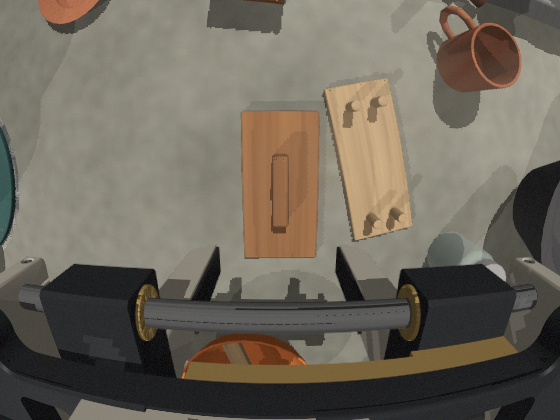

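The lid lies flat with its ridge up. Its corners are (242,111), (320,112), (316,257) and (244,257), and the ridge is at about (281,194).

```bash
python3 - <<'E'
from h import *
import pickle;o=pickle.load(open("o3.pkl","rb"))
L=np.array([wray(o,p,.014) for p in[(242,111),(320,112),(316.5,257),(244.5,257)]]);print(L.round(4),L.mean(0).round(4))
print([np.linalg.norm(L[i]-L[(i+1)%4]).round(4) for i in range(4)])
for i,j in((0,3),(1,2)):print(np.degrees(np.arctan2(*(L[i]-L[j])[1::-1])))
H=np.array([wray(o,p,.044) for p in[(274.5,155.5),(289,155.5),(287,231),(273.5,231)]]);print(H.round(4),H.mean(0).round(4))
# subpixel: lid edges by gradient in red-ish saturation
im=cv2.imread("pics/w3.png").astype(float);s=im[:,:,2]-im[:,:,0];s=cv2.GaussianBlur(s,(3,3),0)
g=np.diff(s,axis=1)
le=[];ri=[]
for y in range(125,245,5):
    a=232+np.argmax(g[y,232:255]);b=305+np.argmin(g[y,305:330])
    le.append(wray(o,(a+.5,y),.014)[:2]);ri.append(wray(o,(b+.5,y),.014)[:2])
for e in(le,ri):
    e=np.array(e);p=np.polyfit(e[:,1],e[:,0],1);print("edge slope deg",np.degrees(np.arctan(p[0])),"x at y=-.03",np.polyval(p,-.03),"res",np.std(e[:,0]-np.polyval(p,e[:,1])))
E
```

```text
[[ 0.5051  0.0603  0.014 ]
 [ 0.5944  0.0592  0.014 ]
 [ 0.5945 -0.1184  0.014 ]
 [ 0.5038 -0.118   0.014 ]] [ 0.5495 -0.0293  0.014 ]
[np.float64(0.0894), np.float64(0.1776), np.float64(0.0907), np.float64(0.1783)]
89.59839241849842
90.0272776286134
[[ 0.5423  0.0109  0.044 ]
 [ 0.5577  0.0109  0.044 ]
 [ 0.556  -0.0735  0.044 ]
 [ 0.5408 -0.0735  0.044 ]] [ 0.5492 -0.0313  0.044 ]
edge slope deg -0.011428343769068632 x at y=-.03 0.5036705969197101 res 0.00035910506199124994
edge slope deg -0.08898011247143972 x at y=-.03 0.5927974885782639 res 0.00036739241781974904
```

{"fn": "send_rows", "kwargs": {"targets": [[0.3, 0, -4, 0, 0.2, 0, 0.3], [0.3, 0, -8, 0, 0.2, 0, 0.3], [0.3, 0, -12, 0, 0.2, 0, 0.4], [0.3, 0, -15.5, 0, 0.2, 0, 0.5], [0.3, 0, -18, 0, 0.2, 0, 0.5], [0.3, 0, -19.5, 0, 0.2, 0, 0.5], [0.3, 0, -20.5, 0, 0.2, 0, 0.5], [0.3, 0, -20.5, 0, 0.2, 0, 0.5], [0.3, 0, -20.5, 0, 0.2, 0, 0.6], [0.3, 0, -20.5, 0, 0.2, 0, 0.7]], "force": 20}}

```text
t: 17.12
tool_pos: [0.5493, -0.0293, 0.0349]
tcp_rot: [2.222, 2.218, 0.003]
contact_force: [-0.5, -0.0, 1.7]
finger_gap: 0.0375
grasp_force: 0.0
```

{"fn": "send_rows", "kwargs": {"targets": [[0, 0, 0, 0, 0, 0, 0.8], [0, 0, 0, 0, 0, 0, 0.9], [0, 0, 0, 0, 0, 0, 1], [0, 0, 0, 0, 0, 0, 1], [0, 0, 0, 0, 0, 0, 1], [0, 0, 0, 0, 0, 0, 1], [0, 0, 0, 0, 0, 0, 1], [0, 0, 0, 0, 0, 0, 1], [0, 0, 0, 0, 0, 0, 1], [0, 0, 0, 0, 0, 0, 1]], "force": 50}}

```text
t: 17.95
tool_pos: [0.549, -0.0293, 0.0341]
tcp_rot: [2.223, 2.219, 0.001]
contact_force: [-2.0, 0.3, 6.0]
finger_gap: 0.0178
grasp_force: 50.0
```

{"fn": "send_rows", "kwargs": {"targets": [[0, 0, 0.5, 0, 0, 0, 1], [0, 0, 1.5, 0, 0, 0, 1], [0, 0, 3, 0, 0, 0, 1], [0, 0, 5, 0, 0, 0, 1], [0, 0, 7.5, 0, 0, 0, 1], [0, 0, 10, 0, 0, 0, 1], [0, 0, 12.5, 0, 0, 0, 1], [0, 0, 14, 0, 0, 0, 1], [0, 0, 15, 0, 0, 0, 1], [0, 0, 15, 0, 0, 0, 1]]}}

```text
t: 18.78
tool_pos: [0.5492, -0.0293, 0.1859]
tcp_rot: [2.222, 2.217, 0.004]
contact_force: [-0.4, -0.8, -1.2]
finger_gap: 0.0177
grasp_force: 50.0
```

```bash
python3 - <<'E'
from h import *
import pickle
o=robot.get_obs();M=R.from_rotvec(o["tcp_rot"]).as_matrix();print(M.round(4),o["tool_pos"],np.degrees(np.arctan2(M[1,0],M[0,0])),o["finger_gap"])
pickle.dump(o,open("o4.pkl","wb"));cv2.imwrite("pics/w4.png",robot.snapshot("wrist")[:,:,::-1]);cv2.imwrite("pics/t4.png",robot.snapshot("top")[:,:,::-1])
# box edges in the top picture and w1 picture by line fits
o1=pickle.load(open("o1.pkl","rb"));g=cv2.imread("pics/w1.png").astype(float)
s=cv2.GaussianBlur(g[:,:,2]-g[:,:,0],(3,3),0)
from scipy.ndimage import map_coordinates as mc
def edge(A,B,skip=(.1,.9),n=40,w=10):
    A,B=np.array(A,float),np.array(B,float);t=(B-A)/np.linalg.norm(B-A);nn=np.array([-t[1],t[0]]);P=[]
    for f in np.linspace(*skip,n):
        c=A+f*(B-A);u=np.arange(-w,w+.1,.25);q=c[:,None]+nn[:,None]*u
        v=mc(s,[q[1],q[0]],order=1);d=np.abs(np.diff(v));k=np.argmax(d)
        P.append(np.r_[c+nn*(u[k]+.125),v[-4]-v[3]])
    return np.array(P)
for nm,A,B,sk in[("end+y",(379,138),(394,222),(.1,.9)),("near",(203,185),(379,138),(.05,.33)),("near2",(203,185),(379,138),(.6,.95)),("far",(230,265),(394,222),(.55,.95)),("end-y",(203,185),(230,265),(.1,.9))]:
    P=edge(A,B,sk);X=np.array([wray(o1,p[:2],.07)[:2] for p in P]);c=np.median(X,0);
    vx,vy,x0,y0=cv2.fitLine(X.astype(np.float32),cv2.DIST_HUBER,0,.001,.001,.001).ravel()
    print(nm,(x0,y0),np.degrees(np.arctan2(vy,vx)),"res",np.std((X-[x0,y0])@[-vy,vx]))
E
```

```text
[[ 2.0e-03  1.0e+00  3.5e-03]
 [ 1.0e+00 -2.0e-03 -1.0e-04]
 [-1.0e-04  3.5e-03 -1.0e+00]] [ 0.54922956 -0.0292844   0.1859326 ] 89.8851975494328 0.01768013108965439
end+y (np.float32(0.5332911), np.float32(0.379919)) -8.322507 res 0.0002988505197686048
near (np.float32(0.47445413), np.float32(0.24759305)) 69.35233 res 0.0030770316683396853
near2 (np.float32(0.48940033), np.float32(0.34602076)) 77.42752 res 0.004036745377288732
far (np.float32(0.5716319), np.float32(0.3285601)) 81.47639 res 0.00016071896868481686
end-y (np.float32(0.50056934), np.float32(0.20481303)) -5.0291476 res 0.0025577264671014753
```

View pics/w4.png

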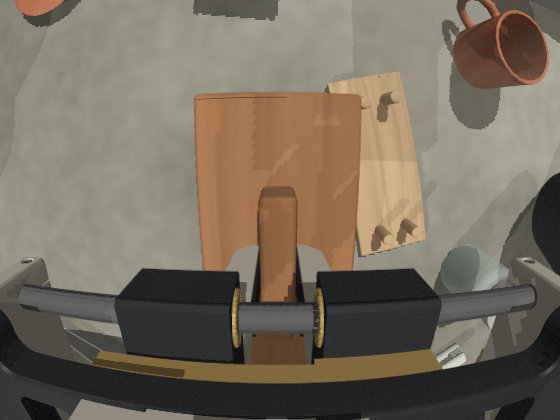

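Lid held squarely by the ridge. I'll go beside the box and measure the lid and box in one wrist picture.

{"fn": "send_rows", "kwargs": {"targets": [[-1.5, 3.6, 0, 0, 0.2, -0.8, 1], [-3, 7.2, 0, 0, 0.2, -1.7, 1], [-4.5, 10.8, 0, 0, 0.2, -2.5, 1], [-6, 14.4, 0, 0, 0.2, -3.3, 1], [-7.5, 18, 0, 0, 0.2, -4.2, 1], [-9, 21.6, 0, 0, 0.2, -5, 1], [-10.5, 25.2, 0, 0, 0.2, -5.8, 1], [-12, 28.8, 0, 0, 0.2, -6.6, 1], [-13.3, 31.9, 0, 0, 0.2, -7.5, 1], [-14.2, 33.7, 0, 0, 0.2, -8.3, 1]]}}

```text
t: 19.72
tool_pos: [0.4047, 0.3101, 0.1817]
tcp_rot: [-2.375, -2.052, 0.006]
contact_force: [0.5, 0.4, -2.8]
finger_gap: 0.0179
grasp_force: 50.0
```

{"fn": "send_rows", "kwargs": {"targets": [[0, 0, -1.5, 0, 0, 0, 1], [0, 0, -3, 0, 0, 0, 1], [0, 0, -4.5, 0, 0, 0, 1], [0, 0, -6, 0, 0, 0, 1], [0, 0, -6.6, 0, 0, 0, 1], [0, 0, -6.6, 0, 0, 0, 1], [0, 0, -6.6, 0, 0, 0, 1], [0, 0, -6.6, 0, 0, 0, 1], [0, 0, -6.6, 0, 0, 0, 1], [0, 0, -6.6, 0, 0, 0, 1]]}}

```text
t: 20.55
tool_pos: [0.4069, 0.3079, 0.1181]
tcp_rot: [-2.377, -2.051, 0.002]
contact_force: [0.3, -0.5, -1.8]
finger_gap: 0.018
grasp_force: 50.0
```

```bash
python3 - <<'E'
from h import *
import pickle
o=robot.get_obs();M=R.from_rotvec(o["tcp_rot"]).as_matrix();print(M.round(4),o["tool_pos"],np.degrees(np.arctan2(M[1,0],M[0,0])))
w=robot.snapshot("wrist")[:,:,::-1];pickle.dump(o,open("o5.pkl","wb"));cv2.imwrite("pics/w5.png",w)
cv2.imwrite("pics/w5c.png",cv2.resize(w[60:330,160:560],(800,540),interpolation=cv2.INTER_CUBIC))
E
```

```text
[[ 1.464e-01  9.892e-01 -2.100e-03]
 [ 9.892e-01 -1.464e-01  9.000e-04]
 [ 6.000e-04 -2.200e-03 -1.000e+00]] [0.40692067 0.30787804 0.11812497] 81.58334006218605
```

View pics/w5c.png

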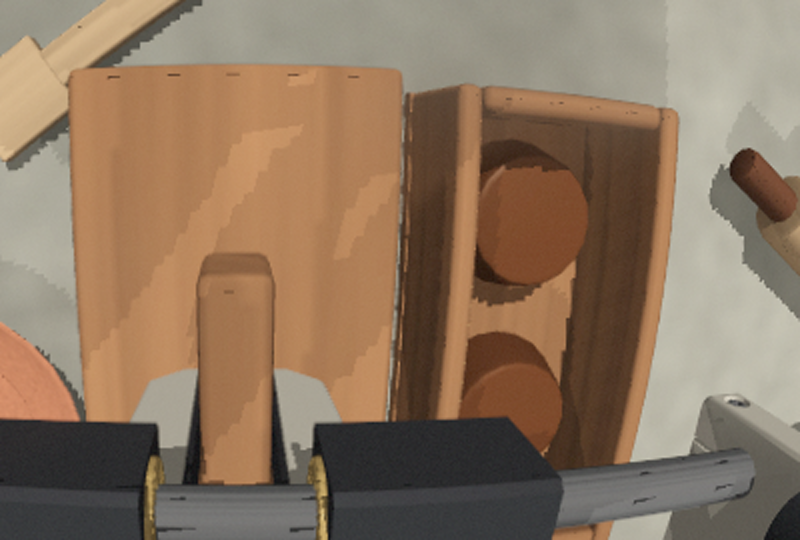

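The crop shows the lid's top face with its end edge at crop row ~69 and sides at columns ~70–84 and ~402–388. Beside it the box rim has its near edge at (459,88) to (437,400), end edge at (481,86) to (679,110) and far edge at (679,112) to (625,460). Now I'll fit these.

```bash
cat > fit.py <<'E'
from h import *
import pickle
from scipy.ndimage import map_coordinates as mc
o=pickle.load(open("o5.pkl","rb"));M=R.from_rotvec(o["tcp_rot"]).as_matrix();T=np.array(o["tool_pos"])
im=cv2.GaussianBlur(cv2.imread("pics/w5.png"),(3,3),0).astype(float)
def edge(pl,z,w=4,n=50):
    pl=np.array(pl,float)/2+[160-.25,60-.25];P=[]
    for i in range(len(pl)-1):
        A,B=pl[i],pl[i+1];t=(B-A)/np.linalg.norm(B-A);nn=np.array([-t[1],t[0]])
        for f in np.linspace(.06,.94,n):
            c=A+f*(B-A);u=np.arange(-w,w+.1,.25);q=c[:,None]+nn[:,None]*u
            v=np.array([mc(im[:,:,k],[q[1],q[0]],order=1) for k in range(3)]);d=np.linalg.norm(np.diff(v[:,::2],axis=1),axis=0)
            P.append(c+nn*(u[2*np.argmax(d)]+.25))
    X=np.array([(M.T@(wray(o,p,z)-T))[:2] for p in P],np.float32)
    vx,vy,x0,y0=cv2.fitLine(X,cv2.DIST_HUBER,0,.0005,.001,.001).ravel()
    return X,(vx,vy,x0,y0),np.std((X-[x0,y0])@[-vy,vx])
zl=T[2]-.0341+.014
for nm,pl,z in[("lidL",[(70,80),(77,250),(84,410)],zl),("lidR",[(402,80),(396,250),(389,400)],zl),("lidE",[(80,69),(235,65),(395,68)],zl),
  ("boxN",[(459,95),(449,250),(437,400)],.07),("boxE",[(490,86),(580,95),(670,107)],.07),("boxF",[(679,115),(670,240),(648,360),(633,430)],.07)]:
    X,(vx,vy,x0,y0),r=edge(pl,z);a=np.degrees(np.arctan2(vy,vx));print(nm,"pt",round(x0*1e3,1),round(y0*1e3,1),"ang",round(a,2),"res mm",round(r*1e3,2))
E
python3 fit.py
```

```text
lidL pt 51.8 -44.9 ang -0.03 res mm 0.4
lidR pt 38.1 45.2 ang -0.18 res mm 0.27
lidE pt 90.0 -1.9 ang -89.88 res mm 0.31
boxN pt 35.0 70.4 ang -0.18 res mm 0.24
boxE pt 90.0 111.0 ang -89.9 res mm 0.21
boxF pt -10.8 159.5 ang -0.21 res mm 0.3
```

{"fn": "send_rows", "kwargs": {"targets": [[0, 0, 0.6, 0, -0.1, 0, 1], [2, -0.3, 1, 0, -0.1, -0.1, 1], [4.5, -0.67, 1, 0, -0.1, -0.1, 1], [7, -1.03, 1, 0, -0.1, -0.1, 1], [9.5, -1.4, 1, 0, -0.1, -0.1, 1], [10.8, -1.6, 1, 0, -0.1, -0.1, 1], [11.37, -1.68, 1, 0, -0.1, -0.1, 1], [11.37, -1.68, 0.5, 0, -0.1, -0.1, 1], [11.37, -1.68, 0, 0, -0.1, -0.1, 1], [11.37, -1.68, 0, 0, -0.1, -0.1, 1]]}}

```text
t: 21.43
tool_pos: [0.519, 0.291, 0.116]
tcp_rot: [-2.378, -2.05, 0.004]
contact_force: [-1.4, -0.5, -3.5]
finger_gap: 0.0176
grasp_force: 50.0
```

{"fn": "send_rows", "kwargs": {"targets": [[0, 0, -0.3, 0, 0, 0, 1], [0, 0, -0.6, 0, 0, 0, 1], [0, 0, -0.8, 0, 0, 0, 1], [0, 0, -0.9, 0, 0, 0, 1], [0, 0, -1, 0, 0, 0, 1], [0, 0, -1, 0, 0, 0, 1], [0, 0, -1, 0, 0, 0, 1], [0, 0, -1, 0, 0, 0, 1], [0, 0, -1, 0, 0, 0, 1], [0, 0, -1, 0, 0, 0, 1]]}}

```text
t: 22.27
tool_pos: [0.5204, 0.291, 0.1075]
tcp_rot: [-2.379, -2.05, 0.001]
contact_force: [0.6, -0.2, -2.5]
finger_gap: 0.0181
grasp_force: 50.0
```

```bash
python3 - <<'E'
from h import *
for i in range(4):
    o=robot.get_obs();M=R.from_rotvec(o["tcp_rot"]).as_matrix();print(o["tool_pos"].round(4),np.degrees(np.arctan2(M[1,0],M[0,0])),M[:,2].round(4),o["contact_force"]);robot.snapshot("wrist")
E
```

```text
[0.5204 0.291  0.1075] 81.48393260755519 [-1.2e-03  4.0e-04 -1.0e+00] [ 0.62209344 -0.21863151 -2.54759362]
[0.5204 0.291  0.1075] 81.48541422980546 [-1.2e-03  4.0e-04 -1.0e+00] [-0.48978629 -0.36843278 -1.93924985]
[0.5204 0.291  0.1074] 81.48454245008801 [-1.3e-03  3.0e-04 -1.0e+00] [-0.56807785 -0.50836907 -2.26969146]
[0.5204 0.291  0.1074] 81.48510082099625 [-1.2e-03  4.0e-04 -1.0e+00] [ 0.66482701  0.94112352 -3.47581102]
```

{"fn": "send_rows", "kwargs": {"targets": [[0, 0, -0.1, 0, 0, 0, 1], [0, 0, -0.2, 0, 0, 0, 1], [0, 0, -0.25, 0, 0, 0, 1], [0, 0, -0.3, 0, 0, 0, 1], [0, 0, -0.35, 0, 0, 0, 1], [0, 0, -0.35, 0, 0, 0, 1], [0, 0, -0.35, 0, 0, 0, 1], [0, 0, -0.35, 0, 0, 0, 1], [0, 0, -0.35, 0, 0, 0, 1], [0, 0, -0.35, 0, 0, 0, 1]]}}

```text
t: 23.3
tool_pos: [0.5204, 0.291, 0.1042]
tcp_rot: [-2.379, -2.05, 0.001]
contact_force: [-2.8, -0.6, 3.9]
finger_gap: 0.0178
grasp_force: 50.0
```

Contact with the rim (+6 N). Lower the grip force, open, then rise straight up.

{"fn": "send_rows", "kwargs": {"targets": [[0, 0, 0, 0, 0, 0, 1], [0, 0, 0, 0, 0, 0, 1], [0, 0, 0, 0, 0, 0, 0.75], [0, 0, 0, 0, 0, 0, 0.7], [0, 0, 0, 0, 0, 0, 0.65], [0, 0, 0, 0, 0, 0, 0.6], [0, 0, 0, 0, 0, 0, 0.6], [0, 0, 0, 0, 0, 0, 0.6], [0, 0, 0, 0, 0, 0, 0.6], [0, 0, 0, 0, 0, 0, 0.6]], "force": 8}}

```text
t: 24.13
tool_pos: [0.5204, 0.291, 0.1039]
tcp_rot: [-2.379, -2.05, 0.001]
contact_force: [-0.2, 0.7, -0.2]
finger_gap: 0.0373
grasp_force: 0.0
```

{"fn": "send_rows", "kwargs": {"targets": [[0, 0, 0.5, 0, 0, 0, 0.6], [0, 0, 2, 0, 0, 0, 0.6], [0, 0, 4, 0, 0, 0, 0.6], [0, 0, 6.5, 0, 0, 0, 0.6], [0, 0, 9, 0, 0, 0, 0.6], [0, 0, 11, 0, 0, 0, 0.6], [0, 0, 12, 0, 0, 0, 0.6], [0, 0, 12, 0, 0, 0, 0.6], [0, 0, 12, 0, 0, 0, 0.6], [0, 0, 12, 0, 0, 0, 0.6]]}}

```text
t: 24.97
tool_pos: [0.52, 0.2908, 0.2222]
tcp_rot: [-2.379, -2.049, 0.004]
contact_force: [0.1, -0.2, 0.3]
finger_gap: 0.0373
grasp_force: 0.0
```

```bash
python3 - <<'E'
from h import *
import pickle
o=robot.get_obs();w=robot.snapshot("wrist")[:,:,::-1];pickle.dump(o,open("o6.pkl","wb"));cv2.imwrite("pics/w6.png",w)
M=R.from_rotvec(o["tcp_rot"]).as_matrix();T=o["tool_pos"];print(T,np.degrees(np.arctan2(M[1,0],M[0,0])))
a=robot.snapshot("top")[:,:,::-1]
cv2.imwrite("pics/c6.png",np.hstack([cv2.resize(w,(480,360)),cv2.resize(a[130:290,150:292],(319,360),interpolation=cv2.INTER_CUBIC)]))
E
```

```text
[0.5200086  0.29075495 0.22224918] 81.4840642706456
```

View pics/c6.png

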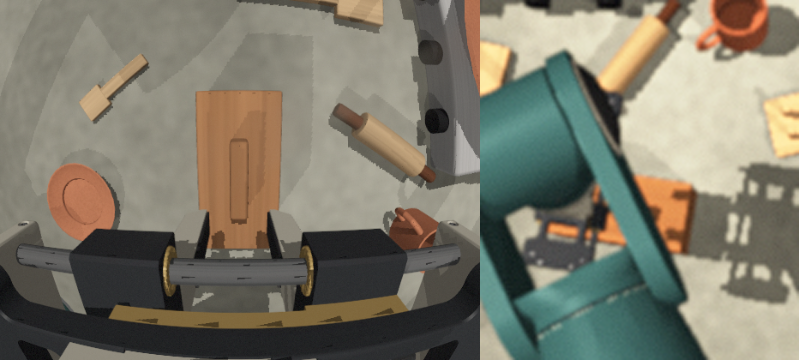

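The lid sits on the box, with its outline at left-picture (196,91) to (282,248). No box edge shows beyond it, and the gripper is clear.

```bash
python3 -c "
from cell import robot
print(robot.sign_off())"
```

```text
the job is handed in; nothing more can be done
None
```

I dropped the turner into the bowl, laid the lid flat on the concrete and released it, then set it on the box by its ridge handle, by my measurements square and flush within about a millimetre; I handed the job in at about 25 s, and no verdict came back.

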